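# Next lamination onto the pin jig

## Robot

A 6-joint arm with a two-finger parallel gripper is mounted at the origin on the work surface. World frame = base frame: x ahead of the robot, y to its left, z up, the work surface at z = 0. Lengths are in mm, angles in rad, forces in N, time in s.
With the tool pointing down it reaches from about 275 to 750 mm from the base axis. Payload 10.2 kg.
Tool frame: the origin (TCP) lies on the centre line of the jaws, within the pads' length; the fingertips stand 19 mm ahead of it and the grasp point (between the pads) is the TCP; z points along the fingers, y is the line along which they close (so a half turn about z gives the same grasp; the last joint's range is limited). The gripper opens to 85 mm and grips with 20 to 120 N. Pads are 22 mm wide; open, the fingers measure 114 mm over their backs; the gripper's body (76 mm by 85 mm) begins 54 mm behind the grasp point. The pads swing forward as they close: fully open they stand 13 mm farther back than shut.
Start: joints at [0.892, 0.313, 1.498, -0, 1.331, -0.223], TCP at [231.108, 471.402, 213.394] pointing down, gripper open.
Joint ranges: [-2.94, 2.94], [-0.97, 2.17], [0.19, 2.56], [-1.23, 4.37], [0.02, 3.11], [-2.88, 2.88]. Speed limits (rad/s): [2.39, 2.39, 3.01, 3.14, 3.14, 3.14].

## Interface

Orientations are given as a unit quaternion [w, x, y, z].
In Python, from rig import sense, capture, finish_job, regions_of, mark_of gives the robot as it stands.
- The arm moves only by the tool jog_arm, never from a script. Its argument "series" is text: rows parted by semicolons, each of 7 numbers parted by spaces: the shift along the tool's x, y, z in units of 0.4 m (1.0 is 0.4 m), then the turn, a rotation vector about the tool's x, y, z in units of pi/2 rad (1.0 is pi/2 rad), then the opening, from -1 (shut) to 1 (fully open). A call has 1 to 20 rows; each row is the pose to reach, as a shift and turn from the pose commanded when the call began, along the tool's axes at that moment; what a row does not reach only later rows make up. A row lasts 1/8 s, in which the tool goes at most 62.5 mm and 10.7 degrees, less where a joint would pass 70% of its speed; a pose out of reach is approached as far as the arm can. A call with a number of a shift or a turn outside -1 to 1 is refused whole. A call with a gripper value outside its range is refused whole. The fingers move at their own pace and stop on an object; "grip_force" is the grip in N (left out, the last holds). Time passes only in rows, so rows that repeat a pose let the fingers close. It gives the time, the measured TCP pose, the force, the opening and the grip force at its end, in the units of the state.
- sense(): the state, without advancing time (a new reading comes with each control period).
- capture(name): name is "scene" or "top" or "wrist"; returns a dict with "img" (420x560x3 uint8, red, green, blue), "intrinsics" (3x3 intrinsics, pixels), "R" (3x3) and "t" (3): a world point X has camera coordinates R X + t. Camera axes: x right, y down, z forward; pixel columns grow to the right and rows downward; lengths in mm; the calibration is good to about 2 mm. A picture is of the moment at which its call begins. There is no depth.
- finish_job(): hands the job in; it is judged then, once.
Trained networks look in a picture, given as the dict that the camera call returned (one of the last four; its "shot" number tells which), for a name from the list of things; names that differ only in an ending like _2 or _b are one class to them, and where a whole thing is asked for, a point or a joint stands for the part that bears it (a point fixed in the world has none). Each returns a list of dicts, best first, with "confidence" (0 to 1); they miss things now and then, are a little off and sometimes report something else, mostly with a low value. They report only what shows in the picture. A call takes as long as a camera call. They do not tell look-alikes from the thing itself.
- regions_of(label, picture): "region" (420x560 bool, what is visible of it) and "point" ([row, column] in pixels, amid what is visible of it).
- mark_of(label, picture): "point" ([row, column] in pixels: a listed point, or the origin of a listed thing).
The state is a dict: "time_s": time; "joints": joint angles; "dq": joint speeds; "tau": joint torques, N m; "eef_pos": TCP position; "ee_rot": TCP orientation; "force": force on the tool from outside, world axes, zero at the start; "wrist_torque": the same for the moment, N m; "grip_width": opening from 0.0 (shut) to 1.0 (fully open); "grip_force": force on a finger pad.
Only numpy, scipy, OpenCV 4.12 (cv2) and the standard library are available. Lean on these libraries where they do the work, as an engineer would, in place of code of your own. Each camera call takes 0.05 s, during which the arm holds its last target. There are 200 camera calls.

## Task

Three loose plywood strips lie on the workshop bench. Take the one whose two holes are as far apart as the two steel pins of the laminating jig, thread it over both pins and leave it lying flat on the strip that is already on the jig. Leave the other two loose strips lying where they are.

Things in the scene. Friction and masses are not known exactly. Their poses are not given: they have to be found in the camera images.
- strip_wide: the strip to use: flat loose plywood, 54 x 190 mm, 12 mm thick, about 75 g, two 30 mm through holes 120 mm apart on its centre line, 60 mm either side of the middle, solid between. Lies flat on the bench. Origin: centre of the underside; own y along its length, x across its 54 mm width, z up. Grip it across the width at the middle; either way round fits
- strip_close: a loose strip of the same outline, thickness and wood, but its two 30 mm holes are only 66 mm apart, so it does not fit the pins; leave it. Origin and axes as for the strip to use
- strip_single: a loose strip of the same outline, thickness and wood with only one 30 mm hole, in its middle; leave it. Origin and axes as for the strip to use
- jig: jig fixed to the bench: board 110 x 240 x 18 mm, on it a fixed 54 x 190 x 12 mm strip (top 30 mm above the bench) and two upright steel pins 120 mm apart (own y = -60 and 60, x = 0), 14 mm thick, tops 72 mm above the bench, last 12 mm tapering to 4. Origin: centre of the underside, on the bench; y along the length, z up. A strip home has its origin 30 mm above this one, 8 mm play round each pin
Mind the look-alikes: they are no part of the job. What is shaped like the strip_wide but orange is not meant.

How it is judged (in metres and radians):
At the end, for the whole second after the job is handed in: The strip with the wide hole spacing lies at rest and flat (within 0.1 rad, 6 mm in height) on the jig's fixed strip, over both pins: its middle within 15 mm of the jig's middle and along it within 0.25 rad (horizontal distance between strip_wide and jig below 0.015 m and z of strip_wide in the frame of jig between 0.024 and 0.036 m and angle between the y axis of strip_wide and the y axis of jig, either way round below 0.25 rad and angle between strip_wide's own z axis and vertical below 0.1 rad and linear speed of strip_wide below 0.02 m/s); the robot touches nothing.
It fails at once if the strip with the close holes was moved by more than 40 mm (distance of strip_close from where it was at the start of the episode above 0.04 m).
It fails at once if the strip with the single hole was moved by more than 40 mm (distance of strip_single from where it was at the start of the episode above 0.04 m).
It also fails if it takes over 35 s, if anything falls off the work surface, if the arm or the gripper's body presses on something with over 40 N, if the wrist force passes 120 N, or if a joint passes its speed limit or range.

## Working session

There is one attempt and no reset: what is moved stays moved. The work goes in short steps, Python scripts to look and compute and a tool call to move; the robot and the scene stay as the last step left them, time stands still between calls to the robot, and variables do not carry over. Pictures are saved under pics/ and viewed, at most 10 in all, crops included, and the job is handed in when it is done.

Besides the shell and the picture viewer there is one more tool, called after "Call:" as name(argument=value, ...) on one line, values as JSON. jog_arm: Moves the arm, as the interface text tells. Shifts and turns lie within -1 to 1; 1 stands for 0.4 m of shift or pi/2 rad of turn. Its arguments: {"type":"object","properties":{"series":{"type":"string"},"grip_force":{"type":"number"}},"required":["series"]}

```bash
mkdir -p pics; ls; cat > h.py <<'E'
import numpy as np, cv2
from rig import *
def save(p,n): cv2.imwrite(f'pics/{n}.png',p['img'][:,:,::-1])
def ray(p,rc):
    K,R,t=map(np.array,(p['intrinsics'],p['R'],p['t']))
    return -R.T@t, R.T@np.linalg.solve(K,[rc[1],rc[0],1])
def at(p,rc,z):
    c,d=ray(p,rc); return c+d*(z-c[2])/d[2]
def tri(obs):
    A=0;b=0
    for p,rc in obs:
        c,d=ray(p,rc); d=d/np.linalg.norm(d); M=np.eye(3)-np.outer(d,d); A=A+M; b=b+M@c
    return np.linalg.solve(A,b)
def proj(p,X):
    q=np.array(p['intrinsics'])@(np.array(p['R'])@X+np.array(p['t'])); return q[1]/q[2],q[0]/q[2]
E
python3 - <<'E'
from h import *
ps={n:capture(n) for n in('scene','top','wrist')}
im=np.vstack([np.hstack([ps['scene']['img'],ps['top']['img']])])
for n,p in ps.items():
    save(p,n+'0')
    for l in('strip_wide','strip_close','strip_single','jig'):
        print(n,l,[(np.round(m['point']).tolist(),round(m['confidence'],2),np.round(at(p,m['point'],0)).tolist()[:2]) for m in mark_of(l,p)][:4])
print(sense())
E
```

```text
pics
scene strip_wide [([281.0, 419.0], 0.78, [397.0, 513.0]), ([247.0, 326.0], 0.56, [502.0, 285.0])]
scene strip_close [([205.0, 276.0], 0.92, [497.0, 51.0])]
scene strip_single [([246.0, 242.0], 0.87, [683.0, 157.0])]
scene jig []
top strip_wide [([262.0, 134.0], 0.84, [393.0, 511.0]), ([224.0, 211.0], 0.71, [513.0, 299.0])]
top strip_close [([237.0, 296.0], 0.57, [485.0, 50.0])]
top strip_single [([174.0, 263.0], 0.91, [670.0, 153.0])]
top jig [([221.0, 399.0], 0.66, [542.0, -250.0])]
wrist strip_wide [([271.0, 360.0], 0.81, [393.0, 510.0]), ([386.0, 242.0], 0.76, [491.0, 293.0])]
wrist strip_close []
wrist strip_single []
wrist jig []
{'time_s': 0.75, 'joints': array([ 8.91589480e-01,  3.12915298e-01,  1.49772687e+00, -3.18211301e-05,
        1.33099220e+00, -2.23408046e-01]), 'dq': array([ 0.00016777, -0.00046371, -0.00051604, -0.00137313,  0.0003446 ,
        0.00111618]), 'tau': array([-3.58848811e-04, -4.12123990e+01, -2.59885955e+01, -1.62350834e-04,
        3.61440407e-04,  8.44728362e-06]), 'eef_pos': array([231.11393055, 471.38796459, 213.37621805]), 'ee_rot': array([ 4.81110040e-06,  2.25928057e-01,  9.74143990e-01, -2.55095465e-05]), 'force': array([ 0.34698545, -0.67140901, -0.2655433 ]), 'wrist_torque': array([ 0.02558348, -0.02269222,  0.0289642 ]), 'grip_force': 0.0, 'grip_width': 1.0002296817762197}
```

View pics/top0.png

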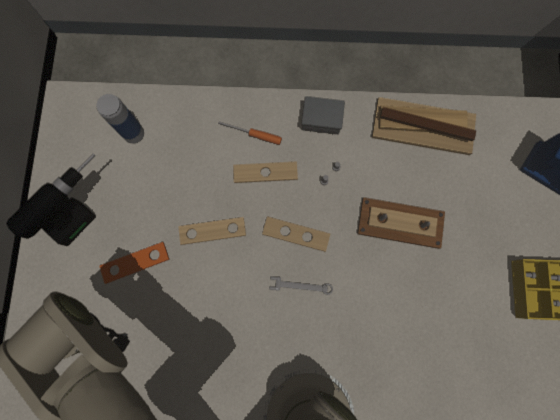

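View pics/scene0.png

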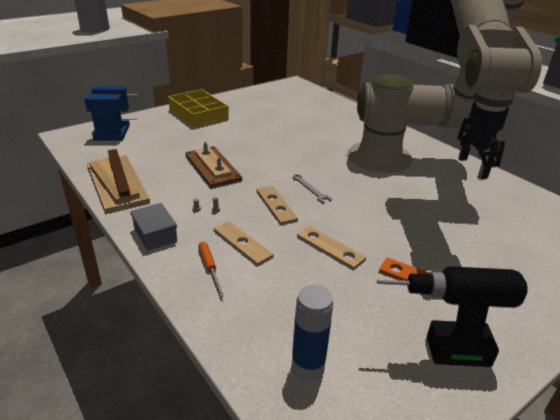

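The top view shows the plain wide strip at about (231,212), the orange look-alike at (262,134), the jig with its two pins at (222,401), the close-holed strip at (234,296) and the single-holed strip at (172,265). Scene agrees. Next I'll measure the regions and orientations.

```bash
cat >> h.py <<'E'
from scipy.spatial.transform import Rotation as Ro
def pose():
    s=sense(); q=s['ee_rot']; return s, Ro.from_quat([q[1],q[2],q[3],q[0]])
def go(X,yaw_y):
    """shift/turn units to reach TCP X, tool down, tool y axis along heading yaw_y (mod pi)"""
    s,R=pose(); T=R.as_matrix()
    best=None
    for k in(0,np.pi):
        y=np.array([np.cos(yaw_y+k),np.sin(yaw_y+k),0]); z=np.array([0,0,-1.]); x=np.cross(y,z)
        rv=Ro.from_matrix(T.T@np.column_stack([x,y,z])).as_rotvec()
        print('shift',np.round(T.T@(np.array(X)-s['eef_pos'])/400,4),'turn',np.round(rv/(np.pi/2),4),'j6',round(s['joints'][5],2))
def box(p,reg,z):
    c=max(cv2.findContours(reg.astype(np.uint8),cv2.RETR_EXTERNAL,cv2.CHAIN_APPROX_NONE)[0],key=cv2.contourArea)[:,0]
    W=np.array([at(p,(v,u),z)[:2] for u,v in c],np.float32)
    (cx,cy),_,_=r=cv2.minAreaRect(W); b=cv2.boxPoints(r); e=b[1]-b[0],b[2]-b[1]
    L=max(e,key=np.linalg.norm)
    return (round(cx,1),round(cy,1)),[round(float(np.linalg.norm(q)),1) for q in e],round(float(np.arctan2(L[1],L[0])%np.pi),3)
E
python3 - <<'E'
from h import *
p=capture('top');q=capture('scene');
for l,z in(('strip_wide',12),('jig',18)):
    for n,c in(('top',p),('scene',q)):
        for r in regions_of(l,c)[:3]: print(n,l,round(r['confidence'],2),np.round(r['point']),box(c,r['region'],z))
print('wide mark',tri([(p,mark_of('strip_wide',p)[1]['point']),(q,mark_of('strip_wide',q)[1]['point'])]))
a=None
E
```

```text
top strip_wide 0.79 [263. 135.] ((393.4, 507.8), [190.9, 57.0], 1.971)
top strip_wide 0.58 [227. 211.] ((492.1, 292.2), [192.8, 59.2], 1.756)
scene strip_wide 0.97 [247. 332.] ((502.9, 299.4), [196.1, 67.1], 1.751)
scene strip_wide 0.63 [271. 400.] ((418.9, 475.0), [111.4, 70.6], 2.0)
top jig 0.7 [221. 403.] ((535.7, -250.1), [115.6, 241.6], 1.427)
scene jig 0.64 [164. 208.] ((544.5, -252.7), [120.1, 300.5], 1.404)
wide mark [439.85361183 395.90046949 -28.30807104]
```

```bash
python3 - <<'E'
from h import *
p=capture('wrist'); s,R=pose(); c,d=ray(p,(210,280))
print('cam in tool',R.as_matrix().T@(c-s['eef_pos']),'axis',R.as_matrix().T@d)
go((492,293,230),0.184)
E
```

```text
cam in tool [  84.91927618   -0.34707458 -161.17764925] axis [-0.33800476  0.01926697  0.94121582]
shift [-0.782  -0.1134 -0.0415] turn [0.     0.     0.5927] j6 -0.22
shift [-0.782  -0.1134 -0.0415] turn [-0.      0.     -1.4073] j6 -0.22
```

Call:
jog_arm(series="-0.15 -0.02 -0.01 0 0 0.11 1; -0.3 -0.04 -0.02 0 0 0.22 1; -0.45 -0.06 -0.02 0 0 0.33 1; -0.6 -0.09 -0.03 0 0 0.44 1; -0.72 -0.11 -0.04 0 0 0.54 1; -0.782 -0.113 -0.0415 0 0 0.593 1; -0.782 -0.113 -0.0415 0 0 0.593 1; -0.782 -0.113 -0.0415 0 0 0.593 1")

```text
time_s: 2.2
eef_pos: [491.3, 293.6, 229.9]
ee_rot: [-0.0, 0.639, 0.77, -0.0]
force: [0.8, -0.2, 0.1]
grip_width: 0.998
grip_force: 0.0
```

```bash
cat > m.py <<'E'
from h import *
import sys
n=sys.argv[1]; p=capture('wrist'); save(p,n); q=capture('top')
print(pose()[0]['eef_pos'],pose()[0]['joints'].round(2))
for l,z in(('strip_wide',12),('jig',18)):
    for r in regions_of(l,p)[:3]: print(l,round(r['confidence'],2),np.round(r['point']),box(p,r['region'],z))
    for r in mark_of(l,p)[:3]: print('mark',round(r['confidence'],2),np.round(r['point']),at(p,r['point'],0))
E
python3 m.py w1
```

```text
[491.23204157 293.86585215 230.1116221 ] [0.33 0.41 1.32 0.   1.41 0.15]
strip_wide 0.94 [ 19. 231.] ((424.7, 435.3), [37.3, 55.3], 0.399)
strip_wide 0.84 [160. 276.] ((492.6, 291.0), [190.6, 54.7], 1.752)
strip_wide 0.24 [332. 244.] ((492.5, 51.8), [56.2, 197.2], 1.344)
mark 0.38 [294. 389.] [672.53015516 151.34062766   0.        ]
```

View pics/w1.png

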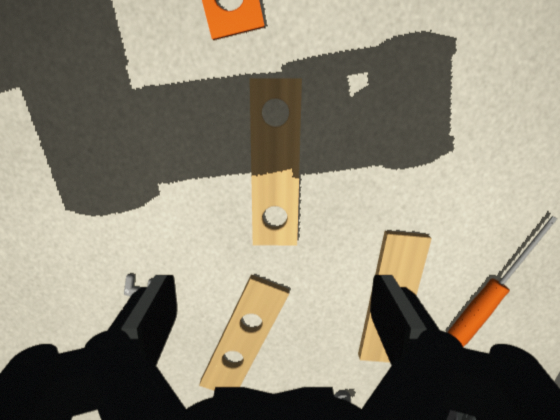

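The plain wide strip spans rows 78–244 and columns 250–300, with holes at (112,275) and (216,275). The box at z=12 is 190.6×54.7, which matches the given size. I'll descend partway and measure again from there.

```bash
python3 - <<'E'
from h import *
p=capture('wrist')
g=[r for r in regions_of('strip_wide',p) if 140<r['point'][0]<180][0]
np.save('v1.npy',dict(rc=g['region'],K=p['intrinsics'],R=p['R'],t=p['t']),allow_pickle=True)
go((492.6,291,130),1.752-np.pi/2)
E
```

```text
shift [-0.0061  0.0007  0.2502] turn [ 0.0001 -0.      0.0018] j6 0.15
shift [-0.0061  0.0007  0.2502] turn [ 0.0000e+00  1.0000e-04 -1.9982e+00] j6 0.15
```

Call:
jog_arm(series="-0.006 0.001 0.12 0 0 0.002 1; -0.006 0.001 0.25 0 0 0.002 1; -0.006 0.001 0.25 0 0 0.002 1; -0.006 0.001 0.25 0 0 0.002 1")

```text
time_s: 3.1
eef_pos: [493.9, 291.2, 132.2]
ee_rot: [0.001, 0.64, 0.768, 0.001]
force: [-0.0, 0.3, -0.2]
grip_width: 0.998
grip_force: 0.0
```

```bash
python3 - <<'E'
from h import *
p=capture('wrist'); save(p,'w2')
a=np.load('v1.npy',allow_pickle=True).item(); P=dict(intrinsics=a['K'],R=a['R'],t=a['t'])
for g in regions_of('strip_wide',p)[:3]:
    print(round(g['confidence'],2),g['point'],box(p,g['region'],12))
g=min(regions_of('strip_wide',p),key=lambda r:abs(np.linalg.norm(at(p,r['point'],12)[:2]-[492.6,291])))
def ctr(m):
    c=max(cv2.findContours(m.astype(np.uint8),cv2.RETR_EXTERNAL,cv2.CHAIN_APPROX_NONE)[0],key=cv2.contourArea)[:,0]
    b=cv2.boxPoints(cv2.minAreaRect(c)); return b[np.lexsort((b[:,0],b[:,1]))][:,::-1]
A,B=ctr(a['rc']),ctr(g['region']); print(A.round(),B.round())
for x in A:
    y=min(B,key=lambda y:np.linalg.norm(at(p,y,12)-at(P,x,12))); print(tri([(P,x),(p,y)]).round(1))
go((492.6,291,18),1.752-np.pi/2)
E
```

```text
0.74 [175.3, 270.1] ((492.7, 291.9), [189.2, 54.2], 1.752)
0.59 [2.9, 206.4] ((429.9, 419.4), [12.1, 54.6], 0.181)
[[ 78. 249.]
 [ 78. 300.]
 [246. 249.]
 [246. 300.]] [[ 72. 237.]
 [ 72. 307.]
 [287. 237.]
 [287. 307.]]
[448.7 380.4   5.6]
[501.1 389.7  17.2]
[478.4 188.    4.6]
[543.4 198.4   2.1]
shift [-1.000e-04 -4.100e-03  2.853e-01] turn [ 0.0023 -0.0003 -0.0004] j6 0.15
shift [-1.000e-04 -4.100e-03  2.853e-01] turn [-5.0000e-04 -3.5000e-03  1.9996e+00] j6 0.15
```

The heights average about 7 mm with noise, and the size agrees with a 12 mm thick strip lying on the bench.

Call:
jog_arm(series="0 -0.004 0.1 0 0 0 1; 0 -0.004 0.2 0 0 0 1; 0 -0.004 0.25 0 0 0 1; 0 -0.004 0.27 0 0 0 1; 0 -0.004 0.282 0 0 0 1; 0 -0.004 0.282 0 0 0 1; 0 -0.004 0.282 0 0 0 -1; 0 -0.004 0.282 0 0 0 -1; 0 -0.004 0.282 0 0 0 -1; 0 -0.004 0.282 0 0 0 -1; 0 -0.004 0.282 0 0 0 -1; 0 -0.004 0.282 0 0 0 -1", grip_force=50)

```text
time_s: 4.75
eef_pos: [491.3, 290.6, 17.2]
ee_rot: [0.0, 0.641, 0.768, -0.0]
force: [0.6, 0.1, 0.6]
grip_width: 0.003
grip_force: 0.0
```

```bash
python3 - <<'E'
from h import *
p=capture('wrist'); q=capture('scene'); print(sense()['eef_pos'],sense()['force'],sense()['grip_width'])
im=np.hstack([p['img'],cv2.resize(q['img'][180:300,260:420],(560,420))]); cv2.imwrite('pics/w3.png',cv2.resize(im,(800,300))[:,:,::-1])
E
```

```text
[491.33079461 290.54620692  17.19698621] [0.36582527 0.34160442 0.56869989] -0.00044944712291851836
```

View pics/w3.png

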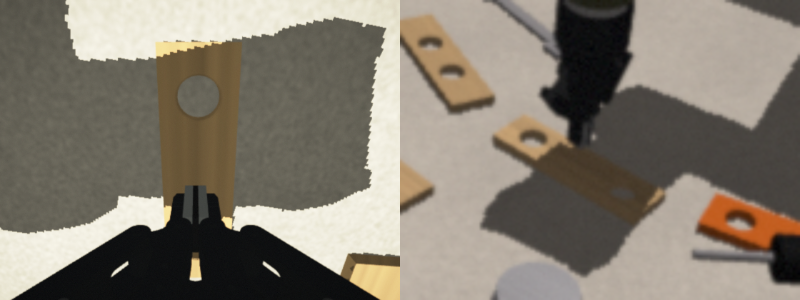

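The fingers are shut above the strip's middle with no contact force; the strip hasn't moved. I'll check where the fingertips really stand.

```bash
python3 - <<'E'
from h import *
p=capture('wrist'); q=capture('scene'); t=capture('top'); s,R=pose(); T=R.as_matrix()
for dz in(0,10,19,25):
    X=s['eef_pos']+T@[0,0,dz]; print(dz,np.round(proj(p,X)),np.round(proj(q,X)),np.round(proj(p,X+T@[11,0,0])))
for z in(0,12): 
  for h in(1,-1):
    X=np.array([492.6+h*60*np.cos(1.752),291.5+h*60*np.sin(1.752),z]); print(z,np.round(proj(p,X)),np.round(proj(q,X)))
for g in regions_of('strip_wide',t)[:3]: print(round(g['confidence'],2),g['point'],box(t,g['region'],12))
im=np.hstack([p['img'][180:330,200:350],q['img'][190:290,280:380][:,:].repeat(1,0)[:100] if 0 else cv2.resize(q['img'][200:275,290:365],(150,150),interpolation=cv2.INTER_NEAREST)])
cv2.imwrite('pics/w4.png',cv2.resize(im,(800,400),interpolation=cv2.INTER_NEAREST)[:,:,::-1])
E
```

```text
0 [258. 274.] [242. 331.] [239. 274.]
10 [249. 274.] [245. 331.] [231. 274.]
19 [242. 274.] [247. 330.] [225. 274.]
25 [238. 274.] [249. 330.] [221. 274.]
0 [136. 277.] [257. 348.]
0 [330. 277.] [237. 313.]
12 [139. 277.] [254. 349.]
12 [343. 277.] [234. 313.]
0.76 [222.5, 238.3] ((505.2, 226.8), [54.7, 55.1], 0.206)
0.56 [260.8, 131.5] ((392.0, 510.8), [184.9, 55.8], 1.977)
```

View pics/w4.png

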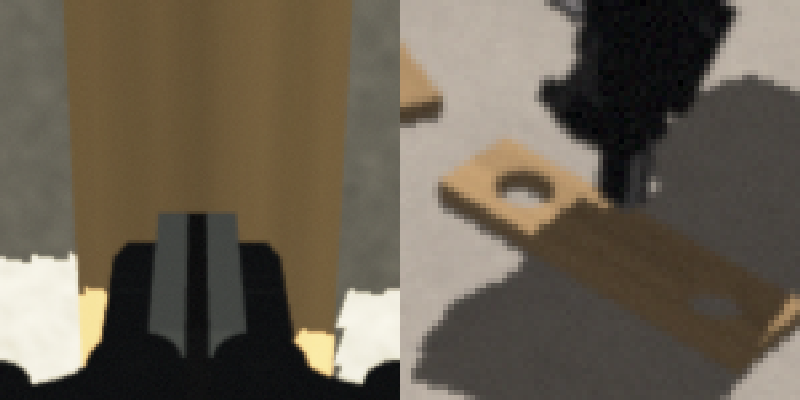

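Call:
jog_arm(series="0 0 -0.05 0 0 0 1; 0 0 -0.05 0 0 0 1; 0 0 -0.05 0 0 0 1; 0 0 -0.05 0 0 0 1; 0 0 -0.05 0 0 0 1; 0 0 -0.05 0 0 0 1")

```text
time_s: 5.8
eef_pos: [491.3, 290.5, 37.0]
ee_rot: [-0.0, 0.641, 0.768, -0.0]
force: [-0.2, 0.3, -0.1]
grip_width: 0.998
grip_force: 0.0
```

```bash
python3 - <<'E'
from h import *
p=capture('wrist'); q=capture('scene'); s,R=pose(); T=R.as_matrix(); print(s['eef_pos'],s['grip_width'],s['joints'].round(3))
# w1: inner front corner rays in tool frame
for rc in((275,175),(275,373)):
    c,d=ray(p,rc); c=T.T@(c-s['eef_pos']); d=T.T@d; y=42.5*np.sign(d[1]); print(c+d*(y-c[1])/d[1])
for dz in(-10,0,10,19): print(dz,[np.round(proj(q,s['eef_pos']+T@[0,y,dz])) for y in(42.5,-42.5)])
im=np.hstack([cv2.resize(p['img'],(400,300)),cv2.resize(q['img'][190:265,280:380],(400,300),interpolation=cv2.INTER_NEAREST)])
cv2.imwrite('pics/w5.png',im[:,:,::-1])
E
```

```text
[491.30723054 290.52797308  37.09398722] 0.9963817215036131 [ 0.329  0.604  1.553 -0.     0.985  0.148]
[  8.83916024 -42.5        -32.36521931]
[  7.66185608  42.5        -30.37954339]
-10 [array([240., 322.]), array([226., 342.])]
0 [array([243., 321.]), array([229., 341.])]
10 [array([246., 321.]), array([232., 341.])]
19 [array([248., 321.]), array([234., 341.])]
```

View pics/w5.png

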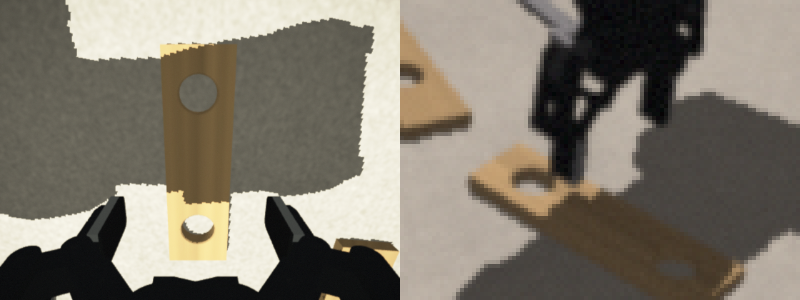

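The scene crop shows open tips at about (235,322) and (221,344). Both views put the real tips roughly 28 mm higher than the text says, so I need to go lower. I'll do it slowly.

Call:
jog_arm(series="0 0.004 0.05 0 0 0 1; 0 0.004 0.09 0 0 0 1; 0 0.004 0.11 0 0 0 1; 0 0.004 0.12 0 0 0 1; 0 0.004 0.12 0 0 0 1")

```text
time_s: 6.52
eef_pos: [493.0, 290.9, -10.7]
ee_rot: [0.0, 0.641, 0.768, 0.0]
force: [-0.2, 0.0, -0.5]
grip_width: 1.001
grip_force: 0.0
```

```bash
python3 - <<'E'
from h import *
p=capture('wrist'); q=capture('scene'); s,R=pose(); T=R.as_matrix(); print(s['eef_pos'],s['force'])
for dz in(-40,-30,-20,-10): print(dz,[np.round(proj(q,s['eef_pos']+T@[0,y,dz])) for y in(42.5,-42.5)])
im=np.hstack([cv2.resize(p['img'],(400,300)),cv2.resize(q['img'][190:265,280:380],(400,300),interpolation=cv2.INTER_NEAREST)])
cv2.imwrite('pics/w6.png',im[:,:,::-1])
E
```

```text
[493.16029883 290.95568218 -10.38102818] [0.23714986 0.09243924 0.93229263]
-40 [array([245., 321.]), array([231., 341.])]
-30 [array([248., 320.]), array([234., 340.])]
-20 [array([251., 320.]), array([237., 340.])]
-10 [array([254., 320.]), array([240., 340.])]
```

View pics/w6.png

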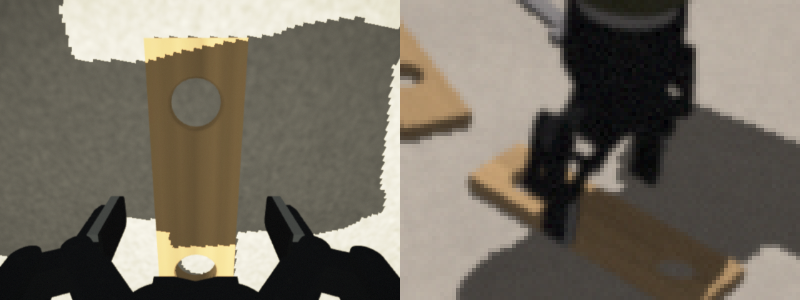

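Tips are now at about z≈13 while open, and closing brings them down about 8 mm. I'll go 2 mm lower and close.

Call:
jog_arm(series="0 0 0.005 0 0 0 1; 0 0 0.005 0 0 0 -1; 0 0 0.005 0 0 0 -1; 0 0 0.005 0 0 0 -1; 0 0 0.005 0 0 0 -1; 0 0 0.005 0 0 0 -1", grip_force=50)

```text
time_s: 7.38
eef_pos: [493.1, 290.9, -12.2]
ee_rot: [0.0, 0.641, 0.768, 0.0]
force: [-1.3, -0.9, 5.6]
grip_width: 0.606
grip_force: 51.0
```

Call:
jog_arm(series="0 0 -0.05 0 0 0 -1; 0 0 -0.15 0 0 0 -1; 0 0 -0.28 0 0 0 -1; 0 0 -0.38 0 0 0 -1; 0 0 -0.38 0 0 0 -1; 0 0 -0.38 0 0 0 -1")

```text
time_s: 8.12
eef_pos: [492.4, 290.6, 138.2]
ee_rot: [-0.0, 0.641, 0.768, -0.001]
force: [0.1, -0.0, -1.8]
grip_width: 0.599
grip_force: 52.3
```

```bash
python3 - <<'E'
from h import *
p=capture('wrist'); print(sense()['grip_width'],sense()['force'],sense()['eef_pos'])
for g in regions_of('strip_wide',p)[:2]: print(round(g['confidence'],2),g['point'],box(p,g['region'],164))
c=capture('top')
for r in regions_of('jig',c): print(round(r['confidence'],2),box(c,r['region'],18),box(c,r['region'],0))
go((515,20,140),0.0);go((515,-180,140),-0.147)
E
```

```text
0.6036994716349691 [-0.99322938 -1.44435098 -0.27680172] [492.21557533 290.57874484 137.73915866]
0.85 [6.7, 212.5] ((454.6, 395.4), [6.2, 25.9], 0.18)
0.66 [213.6, 273.8] ((488.9, 306.7), [159.5, 54.2], 1.755)
0.92 ((535.8, -251.3), [115.8, 245.3], 1.441) ((539.3, -256.5), [117.5, 249.0], 1.441)
shift [-0.6758 -0.066  -0.0046] turn [-0.0013  0.0003  0.1148] j6 0.15
shift [-0.6758 -0.066  -0.0046] turn [-5.0000e-04 -2.0000e-03 -1.8852e+00] j6 0.15
shift [-1.1677 -0.1557 -0.0043] turn [-0.0013  0.0004  0.2084] j6 0.15
shift [-1.1677 -0.1557 -0.0043] turn [-6.0000e-04 -1.9000e-03 -1.7916e+00] j6 0.15
```

Call:
jog_arm(series="-0.1 -0.03 -0.02 0 0 0.02 -1; -0.22 -0.06 -0.04 0 0 0.04 -1; -0.35 -0.1 -0.05 0 0 0.06 -1; -0.48 -0.13 -0.07 0 0 0.08 -1; -0.6 -0.16 -0.09 0 0 0.11 -1; -0.66 -0.18 -0.09 0 0 0.11 -1")

```text
time_s: 9.07
eef_pos: [469.3, 16.1, 175.3]
ee_rot: [0.0, 0.705, 0.709, 0.0]
force: [-0.1, -0.6, -0.9]
grip_width: 0.602
grip_force: 52.4
```

```bash
python3 - <<'E'
from h import *
print(sense()['grip_width'],sense()['eef_pos']); go((440,-250,200),-0.13)
E
```

```text
0.6021424905159602 [469.33179432  16.08251271 175.29277527]
shift [-0.6648 -0.0767 -0.0616] turn [0.0002 0.0001 0.086 ] j6 -0.22
shift [-0.6648 -0.0767 -0.0616] turn [-2.000e-04  3.000e-04 -1.914e+00] j6 -0.22
```

Call:
jog_arm(series="-0.1 -0.01 -0.01 0 0 0.02 -1; -0.23 -0.03 -0.02 0 0 0.04 -1; -0.36 -0.04 -0.04 0 0 0.06 -1; -0.49 -0.06 -0.05 0 0 0.08 -1; -0.6 -0.07 -0.06 0 0 0.086 -1; -0.665 -0.077 -0.06 0 0 0.086 -1; -0.665 -0.077 -0.06 0 0 0.086 -1; -0.665 -0.077 -0.06 0 0 0.086 -1")

```text
time_s: 10.07
eef_pos: [440.6, -247.2, 198.8]
ee_rot: [-0.001, 0.751, 0.661, 0.0]
force: [0.0, 0.4, -1.4]
grip_width: 0.603
grip_force: 52.4
```

```bash
python3 - <<'E'
from h import *
p=capture('wrist'); save(p,'w7'); print(sense()['grip_width'],sense()['eef_pos'])
for l,z in(('strip_wide',199),('jig',18)):
    for g in regions_of(l,p)[:3]: print(l,round(g['confidence'],2),np.round(g['point']),box(p,g['region'],z))
E
```

```text
0.6017934825547008 [ 440.73508882 -247.05572793  198.97436259]
strip_wide 0.87 [214. 275.] ((440.6, -244.0), [64.6, 190.8], 1.443)
jig 0.59 [143. 384.] ((535.7, -254.9), [111.2, 240.9], 1.434)
```

View pics/w7.png

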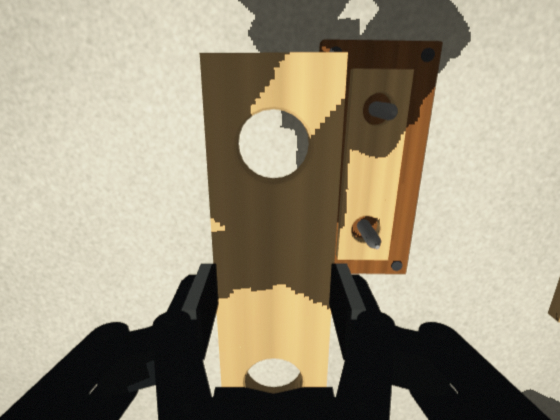

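The jig's outline at z=18 measures 111×241, matching the given size, with pins at (105,380) and (233,370). The held strip's near end looks broad in the picture, so I'll fit its pose by PnP to find its tilt.

```bash
python3 - <<'E'
from h import *
p=capture('wrist'); s,R=pose(); T=R.as_matrix()
# strip frame: x' along tool x-ish = own length. object (L,W,0) on top face
ob=np.float64([[95,-27,0],[95,27,0],[60,-15,0],[60,15,0],[75,0,0],[45,0,0],[-45,0,0]])
im=np.float64([[200,52],[347,52],[239,144],[309,144],[274,108],[274,179],[274,358]])
g=regions_of('strip_wide',p)[0]['region']
ok,rv,tv=cv2.solvePnP(ob,im,np.array(p['intrinsics'],float),None,flags=cv2.SOLVEPNP_ITERATIVE)
pr=cv2.projectPoints(ob,rv,tv,np.array(p['intrinsics'],float),None)[0][:,0]; print('res',(pr-im).round(1).tolist())
Rc=np.array(p['R']); O=Rc.T@(tv[:,0]-np.array(p['t'])); M=Rc.T@cv2.Rodrigues(rv)[0]
print('top centre world',O,'in tool',T.T@(O-s['eef_pos']),'\nL axis',M[:,0],'heading',np.arctan2(M[1,0],M[0,0]),'normal',M[:,2])
tx=T[:,0]; print('tool x heading',np.arctan2(tx[1],tx[0]))
E
```

```text
res [[2.1, -0.7], [-1.8, -0.6], [-1.9, 0.9], [1.7, 0.7], [-0.1, -1.5], [-0.1, 1.8], [0.1, -0.5]]
top centre world [ 440.89313242 -244.99904839  221.92778046] in tool [  2.2334121   -0.23335518 -22.67642511] 
L axis [ 0.1248102   0.99159959 -0.03395111] heading 1.4455872352866106 normal [-0.01781382 -0.03197361 -0.99932995]
tool x heading 1.4444306486778646
```

```bash
python3 - <<'E'
from h import *
p=capture('wrist')
for k in(60,-60):
  for z in(30,72): print(k,z,np.round(proj(p,np.array([535.7+k*np.cos(1.434),-254.9+k*np.sin(1.434),z])),1))
go((535.4,-257.1,100),-0.137)
E
```

```text
60 30 [109.6 377.1]
60 72 [112.8 391.8]
-60 30 [229.  364.6]
-60 72 [246.7 375.9]
shift [0.0061 0.2376 0.2482] turn [0.0001 0.     0.0065] j6 -0.62
shift [0.0061 0.2376 0.2482] turn [-1.0000e-04  1.0000e-04 -1.9935e+00] j6 -0.62
```

Predicted pin tops match the picture within about 3 px. I'll move over the jig to z=85 (underside at about 96) and check.

Call:
jog_arm(series="0 0.1 0 0 0 0 -1; 0 0.2 0.05 0 0 0.006 -1; 0.006 0.237 0.15 0 0 0.006 -1; 0.006 0.237 0.25 0 0 0.006 -1; 0.006 0.237 0.285 0 0 0.006 -1; 0.006 0.237 0.285 0 0 0.006 -1; 0.006 0.237 0.285 0 0 0.006 -1")

```text
time_s: 11.25
eef_pos: [535.7, -258.3, 87.1]
ee_rot: [0.002, 0.754, 0.657, 0.0]
force: [-0.1, -0.3, -1.1]
grip_width: 0.598
grip_force: 52.5
```

```bash
python3 - <<'E'
from h import *
p=capture('wrist'); save(p,'w8'); s,R=pose(); print(s['grip_width'],s['eef_pos'],s['force']); T=R.as_matrix()
for k in(60,-60): print('pin',np.round(proj(p,np.array([535.7+k*np.cos(1.434),-254.9+k*np.sin(1.434),72])),1),'hole',np.round(proj(p,s['eef_pos']+T@[2.2+k,-.2,-22.7+k*.034]),1))
go((535.4,-257.1,17),-0.137)
E
```

```text
0.6006079105616389 [ 535.63841916 -258.25766233   86.99872489] [ 1.18935201  0.37231368 -1.12942823]
pin [131.  273.4] hole [144.5 274. ]
pin [328.  273.5] hole [381.5 273.9]
shift [ 0.0031 -0.0014  0.175 ] turn [ 0.0017  0.001  -0.    ] j6 -0.51
shift [ 0.0031 -0.0014  0.175 ] turn [ 1.5e-03 -2.6e-03  2.0e+00] j6 -0.51
```

View pics/w8.png

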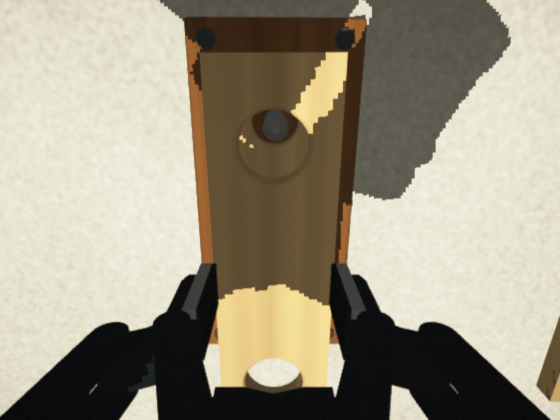

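The pin shows inside the near hole at (126,276), within 2 mm of prediction. Lowering.

Call:
jog_arm(series="0.003 -0.001 0.04 0 0 0 -1; 0.003 -0.001 0.08 0 0 0 -1; 0.003 -0.001 0.11 0 0 0 -1; 0.003 -0.001 0.135 0 0 0 -1; 0.003 -0.001 0.15 0 0 0 -1; 0.003 -0.001 0.155 0 0 0 -1; 0.003 -0.001 0.155 0 0 0 -1")

```text
time_s: 12.18
eef_pos: [534.9, -256.6, 23.4]
ee_rot: [0.0, 0.754, 0.657, 0.0]
force: [-0.1, -0.0, -0.0]
grip_width: 0.605
grip_force: 52.5
```

Call:
jog_arm(series="0 0 0.005 0 0 0 -1; 0 0 0.009 0 0 0 -1; 0 0 0.009 0 0 0 -1; 0 0 0.009 0 0 0 -1")

```text
time_s: 12.68
eef_pos: [534.8, -256.5, 19.7]
ee_rot: [0.0, 0.754, 0.657, 0.0]
force: [-0.6, 1.9, -0.4]
grip_width: 0.6
grip_force: 52.5
```

Call:
jog_arm(series="0 0 0 0 0 0 0.6; 0 0 0 0 0 0 1; 0 0 0 0 0 0 1; 0 0 0 0 0 0 1; 0 0 -0.05 0 0 0 1; 0 0 -0.15 0 0 0 1; 0 0 -0.3 0 0 0 1; 0 0 -0.45 0 0 0 1; 0 0 -0.5 0 0 0 1; 0 0 -0.5 0 0 0 1; 0 0 -0.5 0 0 0 1")

```text
time_s: 14.05
eef_pos: [534.3, -256.1, 218.0]
ee_rot: [-0.001, 0.754, 0.657, -0.0]
force: [0.3, -0.7, 0.3]
grip_width: 0.998
grip_force: 0.0
```

```bash
python3 - <<'E'
from h import *
p=capture('wrist'); save(p,'w9'); q=capture('scene'); print(sense()['eef_pos'],sense()['force'])
for n,c in(('w',p),('s',q)):
  for g in regions_of('strip_wide',c)[:3]: print(n,round(g['confidence'],2),np.round(g['point']),box(c,g['region'],42))
im=np.hstack([cv2.resize(p['img'],(400,300)),cv2.resize(q['img'][120:210,160:280],(400,300),interpolation=cv2.INTER_NEAREST)])
cv2.imwrite('pics/w9.png',im[:,:,::-1])
E
```

```text
[ 534.36278646 -256.16180027  217.97770431] [-0.24370785  0.31204643 -0.05851218]
w 0.84 [163. 272.] ((534.2, -255.6), [55.6, 190.7], 1.434)
s 0.72 [270. 398.] ((451.5, 492.8), [96.5, 63.7], 1.965)
s 0.67 [162. 209.] ((547.6, -239.4), [64.6, 209.2], 1.429)
```

View pics/w9.png

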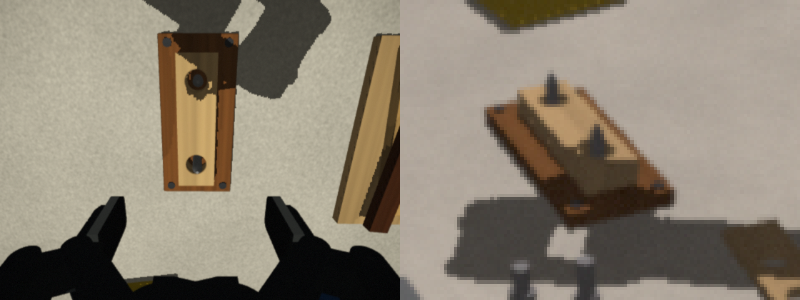

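The strip lies flat on the fixed strip with both pins through its holes, at (80,197) and (163,196) in the left view. It is centred at (534.2,-255.6) with heading 1.434, and its size at z=42 matches. The gripper is clear.

```bash
python3 -c "from rig import *;print(finish_job())"
```

```text
the job is handed in; nothing more can be done
None
```

The wide-holed strip lies flat on the jig over both pins, about 2 mm from the measured centre; the arm never went near the other two strips, and I handed the job in at about 14 s (no verdict was returned).

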